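# Set up a spindle speed check: shorting jack in, hand tachometer held in the guard window

## Robot

A 6-joint arm with a two-finger parallel gripper is mounted at the origin on the work surface. World frame = base frame: x ahead of the robot, y to its left, z up, the work surface at z = 0. Lengths are in m, angles in rad, forces in N, time in s.
With the tool pointing down it reaches from about 0.375 to 0.9 m from the base axis. Payload 3.1 kg.
Tool frame: the origin (TCP) lies midway between the tips of the shut fingers; the grasp point (between the pads) lies 19 mm behind it; x points along the fingers, z is the direction in which the jaws open and shut, and the axes are right-handed (so a half turn about x gives the same grasp; the last joint's range is limited). The gripper opens to 87 mm and grips with 3 to 60 N. Pads are 19 mm wide; open, the fingers measure 117 mm over their backs; the gripper's body (75 mm by 190 mm) begins 51 mm behind the grasp point.
Start: joints at [-1.528, 0.527, 1.433, -0, 1.181, -0.178], TCP at [0.138, -0.61, 0.223] pointing down, gripper open.
Joint ranges: [-3.08, 3.08], [-0.75, 2.2], [0.22, 2.44], [-1.43, 4.57], [0, 2.65], [-2.85, 2.85]. Speed limits (rad/s): [2.79, 2.79, 3.14, 3.14, 3.14, 3.14].

## Interface

Orientations are given as a unit quaternion [x, y, z, w].
In Python, from rig import robot, optics, workorder gives the robot as it stands.
- The arm moves only by the tool arm_command, never from a script. Its argument "plan" is a list of rows, each a list of 7 numbers: the shift along the tool's x, y, z in cm, then the turn, a rotation vector about the tool's x, y, z in rad, then the finger opening in cm, from 0 to 8.7. In form: [[x, y, z, ax, ay, az, gripper], ...]. A call has 1 to 12 rows; each row shifts and turns the pose as measured when the row begins, along the tool's axes as they then stand; what a row does not reach is not made up. A row lasts 1/8 s, in which the tool goes at most 62.5 mm and 10.7 degrees, less where a joint would pass 70% of its speed; a pose out of reach is approached as far as the arm can. A call with a gripper value outside its range is refused whole. The fingers move at their own pace and stop on an object; "grip_force" is the grip in N (left out, the last holds). Time passes only in rows, so rows that do not move let the fingers close. It gives the time, the measured TCP pose, the force and the opening at its end, in the units of the state.
- robot.get_obs(): the state, without advancing time (a new reading comes with each control period).
- optics.camera(name): name is "scene" or "top" or "wrist"; returns (picture, depth): 384x512x3 uint8, blue, green, red; 384x512 float32, m along the optical axis (not along the pixel's ray), 0 where there is no reading.
- optics.camera_info(name): a dict with "mtx" (3x3 intrinsics, pixels), "position" and "rotation" of the camera in the world; the wrist camera has in their place "tool_from_camera" (4x4, takes a point from camera to tool coordinates, whose origin is the TCP and whose axes are the tool frame's). Camera axes: x right, y down, z forward; pixel columns grow to the right and rows downward; lengths in m; the calibration is good to about 2 mm. A picture is of the moment at which its call begins: read the wrist's pose just before it. camera_info takes no time and is no camera call.
- workorder.hand_in(): hands the job in, once; it reports no verdict.
The state is a dict: "time": time; "q": joint angles; "joint_velocities": joint speeds; "joint_torque": joint torques, N m; "position": TCP position; "tool_rot": TCP orientation; "ft_force": force on the tool from outside, world axes, zero at the start; "moment": the same for the moment, N m; "grip_width": finger opening in m.
Only numpy, scipy, OpenCV 4.12 (cv2) and the standard library are available. Lean on these libraries where they do the work, as an engineer would, in place of code of your own. Each camera call takes 0.05 s, during which the arm holds its last target. There are 200 camera calls.

## Task

Get the test bench ready for a spindle speed check: take the yellow-handled shorting jack from the wooden plug rack, push it fully home in the yellow-ringed socket on the grey console and let go of it. Then lift the orange hand tachometer out of its cradle, pass its nose down through the slot-shaped window in the yellow guard roof and finish still holding it there for the reading: nose in about to the red line (20 mm), upright and steady, carried by you and neither resting nor wedged on the guard. Do not press the red mushroom stop button, and leave the gauge pins and the other loose parts on the bench where they are.

Things in the scene. Friction and masses are not known exactly. Their poses are not given: they have to be found in the camera images.
- jack_center (a point): loose yellow-handled jack standing in any one of the 3 rack holes: brass shank 6.4 mm dia, 30 mm long, tip tapered over 4 mm; round handle 16 mm dia, 45 mm tall, flat underneath (shoulder); about 35 g. Point on the axis half-way up: 37.5 mm above the tip, 7.5 mm above the shoulder, 15 mm below mid-handle, 37.5 mm below the top; z along the axis, up
- jack_tip (a point): lower tip of the jack's brass shank, on the axis; z along the axis towards the handle
- socket (a point): hole 8.3 mm dia, 34 mm deep in the fixed grey console's flat panel, 70 mm above the bench; around it a yellow ring 28 mm across, 2 mm high; the jack's shoulder fits inside the ring and sits on the panel when home. Point at the mouth's centre, level with the panel; x to the console's back, y to its left, z up. 76 mm behind (+x) a meter box rises 45 mm
- stop_button (a joint): red mushroom stop button (cap 40 mm across, top 36 mm above the panel), on a yellow square on the console, 100 mm to +y and 15 mm to +x of the socket: travel in m, 0 out, 0.006 fully pressed; must not be pressed
- rack: plug rack, fixed block of wood 50 x 190 x 40 mm with three 8.3 mm holes in a row along its y axis, 60 mm apart; jack and gauge pins stand in them with their shoulders on the block's top, 40 mm above the bench. Origin at the centre of its underside, y along the row, z up
- tach_center (a point): loose orange tachometer, upright, nose down in the cradle: body 30 (x) x 46 (y) x 95 mm tall; below it a black nose 14 (x) x 34 (y) x 40 mm long, last 5 mm tapered, red line 20 mm above the tip; about 180 g. Point half-way up: 67.5 mm above the nose tip, 27.5 mm above the body's underside (shoulder), 67.5 mm below the top; display on the -x face, z up
- tach_nose (a point): centre of the end face of the tachometer's nose; same axes as tach_center
- cradle: charging cradle of the tachometer, fixed black block 80 x 90 x 50 mm with a pocket for the nose, about 17 x 37 mm, 44 mm deep; the tachometer's shoulder rests on its top, 50 mm above the bench, so the nose reaches 40 mm into it. Origin at the centre of its underside, z up
- window (a point): slot 16 (x) x 36 mm (y) through the 8 mm thick yellow roof of the fixed guard hood, roof top 120 mm above the bench; the nose has 2 mm of play in all each way, either way round. Point at the slot's centre, level with the roof's top; x narrow way, y long way, z up. Hood 90 (x) x 120 mm (y), empty for 45 mm below the roof's top; lower motor behind it (+x)
- gauge_a: steel gauge pin with dark grip 13 mm diameter and 24 mm tall, shank like the jack's, standing in another rack hole; origin at its tip. Leave it
- gauge_b: second steel gauge pin like the first, in the remaining rack hole; origin at its tip. Leave it
- sensor: black plastic motion sensor lying on the bench, 76 mm long, 24 mm across; origin on the bench under it, x along it. Leave it
- pinion_shaft: brass pinion shaft lying on the bench, 90 mm long, 18 mm across; origin on the bench under its middle, x along it. Leave it
- weight: dented aluminium calibration weight with a knob, 44 mm across, 61 mm tall; origin at the centre of its underside. Leave it
- bushing: blue nylon bushing standing on end, 32 mm across, 22 mm tall; origin at the centre of its underside. Leave it
Not all that is in view belongs to the job. Leave any pink or purple look-alike of the part that bears tach_center alone.

How it is judged:
By the outcome, as a careful person would: the job done as asked, in the order asked, and still so for the second after the job is handed in, while the arm keeps its last pose, push and grip.
It also fails if it takes over 61 s, if anything falls off the work surface, if the arm or the gripper's body presses on something with over 40 N, if the wrist force passes 120 N, or if a joint passes its speed limit or range.

## Working session

There is one attempt and no reset: what is moved stays moved. The work goes in short steps, Python scripts to look and compute and a tool call to move; the robot and the scene stay as the last step left them, time stands still between calls to the robot, and variables do not carry over. Pictures are saved under pics/ and viewed, about 8 in all and at most 12, crops included, and the job is handed in when it is done.

Besides the shell and the picture viewer there is one more tool, called after ">>>" as name(argument=value, ...) on one line, values as JSON. arm_command: Moves the arm, as the interface text tells. Its arguments: {"type":"object","properties":{"plan":{"type":"array"},"grip_force":{"type":"number"}},"required":["plan"]}

```bash
mkdir -p pics; ls; cat > h.py <<'E'
import numpy as np, cv2
from rig import robot, optics, workorder
from scipy.spatial.transform import Rotation as R
def pose():
    o=robot.get_obs(); T=np.eye(4); T[:3,:3]=R.from_quat(o["tool_rot"]).as_matrix(); T[:3,3]=o["position"]; return T
def look(name,fn=None):
    T=pose(); im,d=optics.camera(name); i=optics.camera_info(name); C=np.eye(4)
    if name=="wrist": C=T@np.array(i["tool_from_camera"])
    else:
        r=np.array(i["rotation"]); C[:3,:3]=r if r.shape==(3,3) else R.from_quat(r).as_matrix(); C[:3,3]=i["position"]
    if fn: cv2.imwrite("pics/"+fn,im)
    return im,d,np.array(i["mtx"]),C
def ray_plane(uv,K,C,z):
    uv=np.atleast_2d(np.array(uv,float)); r=np.c_[uv,np.ones(len(uv))]@np.linalg.inv(K).T@C[:3,:3].T
    return C[:3,3]+r*((z-C[2,3])/r[:,2])[:,None]
def cloud(d,K,C):
    v,u=np.indices(d.shape); p=np.stack([u,v,np.ones_like(u)],-1)@np.linalg.inv(K).T*d[...,None]
    return p@C[:3,:3].T+C[:3,3]
E
python3 - <<'E'
from h import *
o=robot.get_obs(); print(o)
for n in("top","scene"):
    im,d,K,C=look(n,n+"1.png"); print(n,K,C.round(3).tolist())
    np.savez(n+"1.npz",im=im,d=d,K=K,C=C)
print(optics.camera_info("wrist"))
E
```

```text
pics
{'time': 0.0, 'q': array([-1.52749184e+00,  5.28479542e-01,  1.43389060e+00, -1.06159813e-06,
        1.18139925e+00, -1.78533957e-01]), 'joint_velocities': array([-6.24577324e-06, -3.57564577e-04, -2.77466490e-04,  4.92801851e-04,
       -4.64935854e-04,  1.00928395e-03]), 'joint_torque': array([-2.09198835e-03, -4.40050864e+01, -1.76591295e+01,  6.33717491e-02,
        5.83185093e-02, -1.64360813e-04]), 'position': array([ 0.13749029, -0.60894229,  0.22156714]), 'tool_rot': array([ 0.44216053,  0.55277954, -0.44100157,  0.55176667]), 'ft_force': array([-0.55398077,  0.1104433 , -0.30928304]), 'moment': array([ 0.0004132 , -0.02543687,  0.04072058]), 'grip_width': 0.08694819956525723}
top [[484.540721     0.         257.06102422]
 [  0.         484.540721   187.76710328]
 [  0.           0.           1.        ]] [[-0.028, -0.983, 0.181, 0.21], [-1.0, 0.027, -0.01, -0.06], [0.005, -0.181, -0.983, 1.699], [0.0, 0.0, 0.0, 1.0]]
scene [[386.90973151   0.         259.83825559]
 [  0.         386.90973151 195.56543582]
 [  0.           0.           1.        ]] [[0.006, 0.725, -0.689, 1.254], [1.0, 0.005, 0.014, -0.083], [0.014, -0.689, -0.725, 0.901], [0.0, 0.0, 0.0, 1.0]]
{'mtx': array([[313.59690287,   0.        , 252.8215796 ],
       [  0.        , 313.59690287, 191.08906476],
       [  0.        ,   0.        ,   1.        ]]), 'tool_from_camera': array([[-1.23723307e-03, -2.78668730e-01,  9.60386489e-01,
        -1.62104479e-01],
       [ 1.17231516e-04, -9.60387258e-01, -2.78668802e-01,
         7.57174848e-02],
       [ 9.99999228e-01, -2.32190694e-04,  1.22089163e-03,
         1.38731522e-03],
       [ 0.00000000e+00,  0.00000000e+00,  0.00000000e+00,
         1.00000000e+00]])}
```

View pics/top1.png

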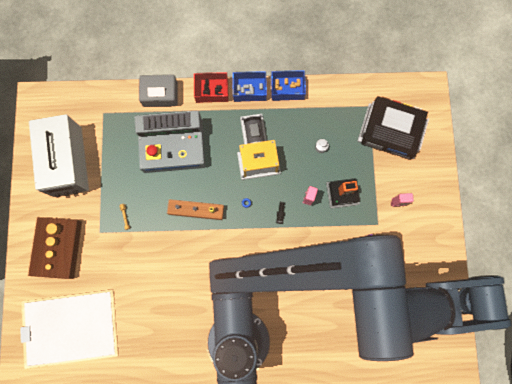

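View pics/scene1.png

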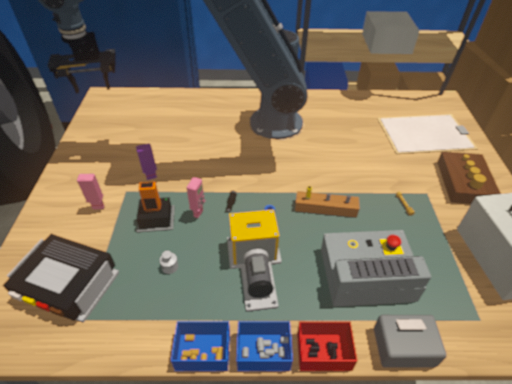

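The top view shows the console with the yellow-ringed socket near (183,154), the rack at (195,210) with the yellow jack at (212,210), the yellow guard roof at (259,158) and the orange tach in its cradle at (348,187). The look-alikes are pink and purple.

```bash
cat > m.py <<'E'
from h import *
f=np.load("top1.npz"); im,d,K,C=[f[k] for k in("im","d","K","C")]
hsv=cv2.cvtColor(im,cv2.COLOR_BGR2HSV)
P=cloud(d,K,C)
def blobs(lo,hi,a=4):
    m=cv2.inRange(hsv,lo,hi); n,l,s,c=cv2.connectedComponentsWithStats(m)
    for i in range(1,n):
        if s[i,4]>=a:
            q=l==i; yield s[i,:5],c[i],np.median(P[q],0).round(3),P[q][:,2].max().round(3),cv2.minAreaRect(np.argwhere(q)[:,::-1].astype(np.float32))
for nm,lo,hi in(("yellow",(20,130,120),(32,255,255)),("orange",(5,170,150),(16,255,255)),("pink",(160,60,120),(179,200,255)),("blue",(100,150,100),(125,255,255)),("red",(0,200,100),(3,255,255))):
    for b in blobs(lo,hi):
        if 90<b[1][0]<420 and 90<b[1][1]<240: print(nm,b[0].tolist(),b[1].round(1),b[2],b[3],[np.round(x,1) for x in b[4][:2]],round(b[4][2],1))
def at(u,v,z): return ray_plane((u,v),K,C,z)[0].round(3)
print("sock",at(183,154,.072),"jack",at(212,209,.08),"rack ends",at(168,207,.04),at(223,212,.04),"win",at(259,156,.12),"tach",at(349,187,.145))
E
python3 m.py
python3 - <<'E'
import cv2
im=cv2.imread('pics/top1.png')[100:240,95:420]; cv2.imwrite('pics/crop.png',cv2.resize(im,None,fx=2.46,fy=2.46,interpolation=cv2.INTER_CUBIC))
E
```

```text
yellow [404, 103, 8, 4, 12] [407.2 104.3] [ 0.797 -0.616  0.064] 0.076 [array([407.4, 104.5]), array([7.3, 1.3])] 18.4
yellow [240, 140, 39, 31, 835] [258.9 154.8] [ 0.613 -0.085  0.12 ] 1.699 [array([259. , 154.8]), array([26.2, 36.3])] 81.3
yellow [146, 145, 15, 15, 98] [154.4 154. ] [0.631 0.267 0.074] 1.699 [array([153., 152.]), array([14., 14.])] 90.0
yellow [146, 146, 2, 3, 4] [146.2 146.8] [0.664 0.303 0.078] 0.08 [array([146.5, 147. ]), array([2., 1.])] 90.0
yellow [179, 151, 7, 7, 19] [182.2 153.7] [0.636 0.178 0.072] 0.08 [array([182., 154.]), array([6., 6.])] 90.0
yellow [209, 207, 5, 6, 21] [211.2 209.3] [0.438 0.081 0.083] 0.09 [array([211.4, 209.2]), array([4.5, 4.5])] 26.6
yellow [125, 226, 2, 2, 4] [125.5 226.5] [0.395 0.384 0.02 ] 0.029 [array([125.5, 226.5]), array([1., 1.])] 90.0
orange [339, 181, 19, 14, 112] [347.4 186.9] [ 0.493 -0.365  0.141] 0.154 [array([347.7, 186.4]), array([10.4, 19. ])] 74.1
pink [303, 186, 15, 19, 177] [310.2 195.2] [ 0.469 -0.251  0.133] 0.143 [array([309.8, 195.2]), array([11.1, 18.3])] 18.4
pink [392, 193, 21, 13, 180] [402.3 199. ] [ 0.45  -0.551  0.131] 1.699 [array([401.7, 198.9]), array([10.2, 22. ])] 73.3
blue [238, 91, 7, 5, 20] [241.2  93.4] [ 0.879 -0.028  0.005] 0.066 [array([240.8,  93.5]), array([7.1, 3.3])] 21.8
blue [242, 199, 9, 8, 35] [246.1 202.4] [ 0.469 -0.037  0.022] 0.03 [array([246. , 202.5]), array([7., 8.])] 90.0
sock [0.635 0.176 0.072] jack [0.44  0.078 0.08 ] rack ends [0.456 0.233 0.04 ] [0.434 0.043 0.04 ] win [ 0.609 -0.085  0.12 ] tach [ 0.49  -0.376  0.145]
```

View pics/crop.png

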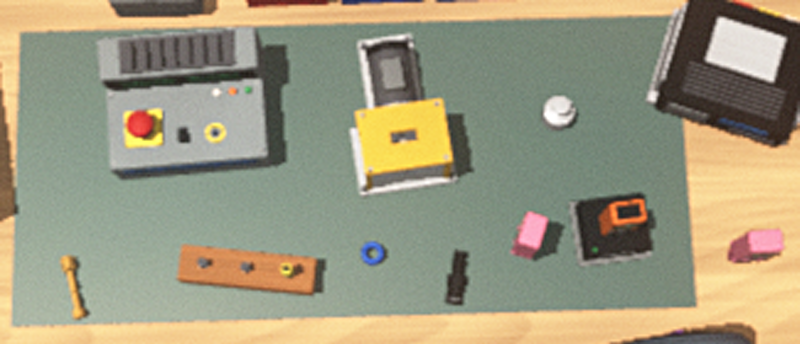

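The crop confirms it: socket ring at (215,132), rack jack in the hole at the -y end at (288,268), roof slot at (403,136) and tach at (630,212). Next I set up a move helper and go above the jack.

```bash
cat >> h.py <<'E'
def target(p,ydir):
    "tool pose: x down, jaw axis z horizontal along ydir (either sign, nearer taken)"
    T=pose(); z=np.r_[ydir,0.]; z/=np.linalg.norm(z)
    if z@T[:3,2]<0: z=-z
    x=np.array([0,0,-1.]); G=np.eye(4); G[:3,:3]=np.c_[x,np.cross(z,x),z]; G[:3,3]=p; return G
def go(p,ydir=None):
    "print the remaining shift (cm, tool axes now) and turn (rad, tool axes) to a pose"
    T=pose(); G=target(p,T[:2,2] if ydir is None else ydir)
    r=R.from_matrix(T[:3,:3].T@G[:3,:3]).as_rotvec(); s=T[:3,:3].T@(G[:3,3]-T[:3,3])*100
    o=robot.get_obs(); print("t",round(o["time"],2),"pos",o["position"].round(4),"F",o["ft_force"].round(1),"w",round(o["grip_width"],4),"q6",o["q"][5].round(2))
    print("shift cm",s.round(2),"turn",r.round(3),"| shift after turn",(G[:3,:3].T@(G[:3,3]-T[:3,3])*100).round(2))
E
python3 - <<'E'
from h import *
print(pose().round(3))
go([.45,-.3,.22],[.993,-.115]); go([.439,.079,.16],[.993,-.115])
f=np.load("scene1.npz"); hsv=cv2.cvtColor(f["im"],cv2.COLOR_BGR2HSV); P=cloud(f["d"],f["K"],f["C"])
m=cv2.inRange(hsv,(125,60,40),(155,255,255)); m[:,200:]=0; m[:130]=0; print("purple",np.percentile(P[m>0],[5,50,95],axis=0).round(3), m.sum()//255)
m=cv2.inRange(hsv,(3,170,120),(16,255,255)); m[:170]=0; m[:,200:]=0;m[:,:120]=0; print("orange",np.percentile(P[m>0],[5,50,95],axis=0).round(3))
E
```

```text
[[-0.     0.976  0.22   0.137]
 [ 0.002  0.22  -0.976 -0.609]
 [-1.     0.    -0.002  0.222]
 [ 0.     0.     0.     1.   ]]
t 0.1 pos [ 0.1375 -0.609   0.2217] F [-0.5 -0.2  0. ] w 0.0871 q6 -0.18
shift cm [  0.22  37.28 -23.27] turn [-1.234e+00 -1.000e-03 -1.000e-03] | shift after turn [ 0.17 34.29 27.49]
t 0.1 pos [ 0.1375 -0.609   0.2217] F [-0.5 -0.2  0. ] w 0.0871 q6 -0.18
shift cm [  6.3   44.55 -60.47] turn [-1.234e+00 -1.000e-03 -1.000e-03] | shift after turn [ 6.17 71.81 22.04]
purple [[ 0.321 -0.438  0.011]
 [ 0.331 -0.424  0.087]
 [ 0.87  -0.261  0.135]] 351
orange [[ 0.485 -0.398  0.063]
 [ 0.508 -0.372  0.129]
 [ 0.513 -0.358  0.146]]
```

>>> arm_command(plan=[[0,6,0,-0.176,0,0,8.7],[0,6,0,-0.176,0,0,8.7],[0,6,0,-0.176,0,0,8.7],[0,6,0,-0.176,0,0,8.7],[0,6,0,-0.176,0,0,8.7],[0,6,0,-0.176,0,0,8.7],[0,6,0,-0.176,0,0,8.7],[0,6,0,0,0,0,8.7],[0,6,0,0,0,0,8.7],[0,6,0,0,0,0,8.7]])

```text
time: 1.35
position: [0.4438, -0.1492, 0.2178]
tool_rot: [0.031, 0.706, -0.029, 0.707]
ft_force: [0.5, 0.1, 0.9]
grip_width: 0.0871
```

```bash
python3 -c "
from h import *
go([.439,.079,.16],[.993,-.115])"
```

```text
t 1.35 pos [ 0.4438 -0.1492  0.2178] F [0.5 0.1 0.9] w 0.0871 q6 -0.48
shift cm [ 5.85 22.68 -2.42] turn [ 0.03   0.    -0.003] | shift after turn [ 5.78 22.61 -3.1 ]
```

>>> arm_command(plan=[[0,5.6,-0.8,0.03,0,0,8.7],[0,5.6,-0.8,0,0,0,8.7],[2,5.6,-0.8,0,0,0,8.7],[3.8,4,-0.5,0,0,0,8.7],[0,0,0,0,0,0,5],[0,0,0,0,0,0,5]])

```text
time: 2.1
position: [0.4365, 0.0709, 0.1594]
tool_rot: [0.04, 0.705, -0.038, 0.707]
ft_force: [0.0, -0.4, 0.2]
grip_width: 0.0746
```

```bash
python3 -c "
from h import *
go([.439,.079,.16],[.993,-.115])
im,d,K,C=look('wrist','w1.png'); np.savez('w1.npz',im=im,d=d,K=K,C=C)
P=cloud(d,K,C); hsv=cv2.cvtColor(im,cv2.COLOR_BGR2HSV)
m=cv2.inRange(hsv,(20,130,90),(33,255,255)); n,l,s,c=cv2.connectedComponentsWithStats(m)
for i in range(1,n):
  if s[i,4]>30: print(s[i].tolist(),c[i].round(1),np.percentile(P[l==i],[5,50,95],axis=0).round(4).tolist())
"
```

```text
t 2.1 pos [0.4365 0.0709 0.1594] F [ 0.  -0.4  0.2] w 0.0746 q6 0.01
shift cm [-0.06  0.83  0.16] turn [ 0.006  0.003 -0.003] | shift after turn [-0.06  0.83  0.16]
[494, 6, 18, 40, 304] [501.7  27.7] [[0.6245, 0.1647, 0.0704], [0.6285, 0.1752, 0.0717], [0.6352, 0.1874, 0.0729]]
[247, 171, 21, 28, 384] [256.7 184. ] [[0.434, 0.0714, 0.0511], [0.4409, 0.0825, 0.0842], [0.4477, 0.0856, 0.0864]]
[404, 251, 12, 23, 109] [409.5 261.7] [[0.4804, 0.098, 0.2445], [0.4811, 0.0996, 0.2474], [0.4817, 0.101, 0.2496]]
[90, 263, 6, 10, 37] [ 92.6 267.9] [[0.3975, 0.1067, 0.2476], [0.3981, 0.1078, 0.2484], [0.399, 0.1086, 0.2497]]
[89, 284, 9, 16, 69] [ 93.3 291. ] [[0.397, 0.0998, 0.2494], [0.3976, 0.1021, 0.2503], [0.3985, 0.1039, 0.2512]]
[405, 284, 13, 19, 108] [411.8 293.6] [[0.4793, 0.0897, 0.2495], [0.4803, 0.0924, 0.2507], [0.4808, 0.0949, 0.252]]
[380, 315, 53, 15, 212] [400.8 321.4] [[0.4699, 0.0875, 0.2539], [0.4738, 0.0887, 0.2563], [0.4821, 0.0897, 0.2584]]
[449, 315, 55, 15, 280] [471.4 319.8] [[0.4878, 0.0857, 0.2537], [0.492, 0.0867, 0.2554], [0.4998, 0.0876, 0.2585]]
[227, 320, 39, 11, 169] [241.1 323.7] [[0.4325, 0.0921, 0.2554], [0.4352, 0.0929, 0.2567], [0.4402, 0.0938, 0.2586]]
[301, 320, 40, 10, 181] [315.8 323.6] [[0.4504, 0.0901, 0.2556], [0.4536, 0.091, 0.2569], [0.4585, 0.0919, 0.2584]]
```

View pics/w1.png

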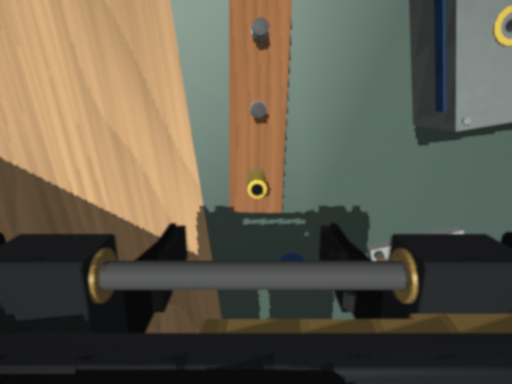

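The wrist view shows the jack's top ring centred at about (257,189). The rack hole row runs upward in the image, with the gauge pins at (260,30) and (259,110), and the socket ring is at the right edge.

```bash
python3 -c "
from h import *
f=np.load('w1.npz'); K,C=f['K'],f['C']
p=ray_plane((257.3,189.3),K,C,.085)[0]; print(p)
a=ray_plane([(231,30),(231,190),(291,30),(283,190)],K,C,.04); print(a.round(4))
go([p[0],p[1],.049],[.993,-.115]); print(ray_plane((506,26),K,C,.072))"
```

```text
[0.4409488  0.07815616 0.085     ]
[[0.4333 0.2019 0.04  ]
 [0.4159 0.0675 0.04  ]
 [0.4819 0.1966 0.04  ]
 [0.4641 0.0622 0.04  ]]
t 2.15 pos [0.4362 0.0707 0.1594] F [-0.6 -1.2  0.6] w 0.0704 q6 0.01
shift cm [11.05  0.75  0.37] turn [ 0.005  0.002 -0.004] | shift after turn [11.04  0.79  0.39]
[[0.63198864 0.17641111 0.072     ]]
```

>>> arm_command(plan=[[0,0.8,0.4,0,0,0,5],[5,0,0,0,0,0,5],[4,0,0,0,0,0,5],[1.8,0,0,0,0,0,5],[0,0,0,0,0,0,5]])

```text
time: 2.78
position: [0.4516, 0.0746, 0.0528]
tool_rot: [0.044, 0.699, -0.041, 0.713]
ft_force: [-0.4, 0.6, 1.3]
grip_width: 0.05
```

```bash
python3 -c "
from h import *
go([.441,.0782,.049],[.993,-.115])"
```

```text
t 2.77 pos [0.4516 0.0746 0.0528] F [-0.4  0.6  1.3] w 0.05 q6 0.03
shift cm [ 0.36  0.23 -1.1 ] turn [-0.005  0.02  -0.004] | shift after turn [ 0.38  0.23 -1.09]
```

>>> arm_command(plan=[[0,0.2,-1.1,0,0.02,0,5],[0,0,0,0,0,0,5],[0,0,0,0,0,0,5]])

```text
time: 3.15
position: [0.4425, 0.0775, 0.055]
tool_rot: [0.045, 0.704, -0.042, 0.707]
ft_force: [-0.2, -0.6, -0.7]
grip_width: 0.0502
```

```bash
python3 -c "
from h import *
go([.441,.0782,.049],[.993,-.115])"
```

```text
t 3.15 pos [0.4425 0.0775 0.055 ] F [-0.2 -0.6 -0.7] w 0.0502 q6 0.03
shift cm [ 0.6   0.05 -0.16] turn [-0.007  0.004 -0.005] | shift after turn [ 0.6   0.06 -0.16]
```

>>> arm_command(plan=[[0.6,0.05,-0.15,0,0,0,5],[0,0,0,0,0,0,5]])

```text
time: 3.4
position: [0.4416, 0.0783, 0.0495]
tool_rot: [0.045, 0.704, -0.042, 0.708]
ft_force: [-0.4, 0.5, 0.2]
grip_width: 0.0502
```

```bash
python3 -c "
from h import *
go([.441,.0782,.049],[.993,-.115])"
```

```text
t 3.4 pos [0.4416 0.0783 0.0495] F [-0.4  0.5  0.2] w 0.0502 q6 0.04
shift cm [ 0.05 -0.01 -0.06] turn [-0.006  0.006 -0.005] | shift after turn [ 0.05 -0.01 -0.06]
```

>>> arm_command(plan=[[0,0,-0.06,0,0.006,-0.005,1],[0,0,0,0,0,0,1],[0,0,0,0,0,0,1],[0,0,0,0,0,0,1],[0,0,0,0,0,0,1],[0,0,0,0,0,0,1],[0,0,0,0,0,0,1]], grip_force=20)

```text
time: 4.28
position: [0.441, 0.0784, 0.0494]
tool_rot: [0.043, 0.706, -0.043, 0.706]
ft_force: [-0.8, -0.7, -0.0]
grip_width: 0.0151
```

```bash
python3 -c "
from h import *
go([.441,.0782,.049],[.993,-.115])"
```

```text
t 4.28 pos [0.441  0.0784 0.0494] F [-0.8 -0.7 -0. ] w 0.0151 q6 0.05
shift cm [ 0.04 -0.02 -0.  ] turn [-0.006 -0.     0.001] | shift after turn [ 0.04 -0.02 -0.  ]
```

>>> arm_command(plan=[[-2,0,0,0,0,0,1],[-4,0,0,0,0,0,1],[-4,0,0,0,0,0,1],[-1,0,0,0,0,0,1]])

```text
time: 4.78
position: [0.4404, 0.0783, 0.161]
tool_rot: [0.043, 0.707, -0.043, 0.704]
ft_force: [1.0, 0.4, -0.2]
grip_width: 0.015
```

```bash
python3 -c "
from h import *
go([.634,.165,.165],[.993,-.115])"
```

```text
t 4.78 pos [0.4404 0.0783 0.161 ] F [ 1.   0.4 -0.2] w 0.015 q6 0.05
shift cm [-0.49 10.96 18.16] turn [-0.007 -0.004  0.001] | shift after turn [-0.4  10.84 18.24]
```

>>> arm_command(plan=[[0,1.5,4,0,0,0,1],[-0.2,2.5,5,0,0,0,1],[-0.2,2.5,5,0,0,0,1],[0,2,4.2,0,0,0,1],[0,0,0,0,0,0,1],[0,0,0,0,0,0,1]])

```text
time: 5.52
position: [0.6305, 0.1418, 0.1571]
tool_rot: [0.043, 0.712, -0.044, 0.7]
ft_force: [-0.2, 0.7, 0.2]
grip_width: 0.0152
```

```bash
python3 -c "
from h import *
go([.634,.175,.165],[.993,-.115])
im,d,K,C=look('wrist','w2.png'); np.savez('w2.npz',im=im,d=d,K=K,C=C)
P=cloud(d,K,C); hsv=cv2.cvtColor(im,cv2.COLOR_BGR2HSV)
m=cv2.inRange(hsv,(20,130,90),(33,255,255)); n,l,s,c=cv2.connectedComponentsWithStats(m)
for i in range(1,n):
  if s[i,4]>30: print(s[i].tolist(),c[i].round(1),ray_plane(c[i],K,C,.072)[0].round(4),np.percentile(P[l==i],[5,50,95],axis=0).round(4).tolist())
"
```

```text
t 5.53 pos [0.6305 0.1418 0.1571] F [-0.2  0.7  0.2] w 0.0152 q6 0.17
shift cm [-0.8   3.34 -0.07] turn [-0.008 -0.017  0.003] | shift after turn [-0.79  3.34 -0.03]
[217, 0, 79, 54, 1284] [261.7  32.1] [0.6501 0.2612 0.072 ] [[0.6253, 0.2518, 0.0726], [0.6511, 0.2594, 0.074], [0.6716, 0.2741, 0.0946]]
[243, 135, 33, 33, 364] [259.4 151.1] [0.6385 0.1766 0.072 ] [[0.6267, 0.1651, 0.0708], [0.6392, 0.1767, 0.0719], [0.6497, 0.1879, 0.073]]
[238, 225, 31, 37, 938] [252.8 244.5] [0.6234 0.0967 0.072 ] [[0.6251, 0.1453, 0.1583], [0.6318, 0.1485, 0.1784], [0.6375, 0.1496, 0.1927]]
[293, 249, 8, 23, 84] [296.8 259.1] [0.6599 0.0784 0.072 ] [[0.6472, 0.1723, 0.2388], [0.6478, 0.1739, 0.2432], [0.6483, 0.1752, 0.2466]]
[205, 250, 7, 24, 77] [208.1 260.6] [0.5824 0.0858 0.072 ] [[0.6237, 0.175, 0.2403], [0.6242, 0.1765, 0.244], [0.6245, 0.178, 0.2469]]
[205, 284, 6, 15, 51] [207.5 291. ] [0.5768 0.0555 0.072 ] [[0.6231, 0.1676, 0.2459], [0.6235, 0.17, 0.2482], [0.6241, 0.1722, 0.2494]]
[295, 284, 6, 19, 75] [297.6 293.8] [0.6577 0.0434 0.072 ] [[0.6463, 0.1633, 0.2445], [0.6468, 0.1658, 0.247
[... 159 characters left out ...]
.253]]
[308, 315, 67, 17, 663] [332.8 321.2] [0.6878 0.0105 0.072 ] [[0.6491, 0.1602, 0.2507], [0.6538, 0.1615, 0.253], [0.6622, 0.1625, 0.2561]]
[380, 315, 36, 17, 457] [396.  322.3] [0.7457 0.0029 0.072 ] [[0.6666, 0.1586, 0.2506], [0.6697, 0.1595, 0.2532], [0.6736, 0.1605, 0.2561]]
[93, 320, 56, 12, 355] [115.1 324.2] [0.4836 0.0295 0.072 ] [[0.5974, 0.167, 0.2534], [0.601, 0.168, 0.255], [0.6073, 0.1688, 0.2573]]
[168, 320, 51, 12, 340] [187.4 324.1] [0.5521 0.0221 0.072 ] [[0.6152, 0.1649, 0.2531], [0.6186, 0.1659, 0.2548], [0.6244, 0.1666, 0.2571]]
[243, 320, 46, 12, 253] [259.  324.9] [0.619  0.0139 0.072 ] [[0.6328, 0.1628, 0.2531], [0.6358, 0.1637, 0.2547], [0.6418, 0.1645, 0.2568]]
```

View pics/w2.png

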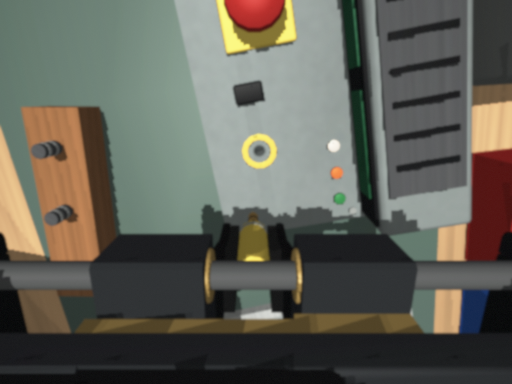

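The ring is centred at (259,151) and the held jack's tip shows at (253,215), with the red button well away at the top. I'll level the tool, let it settle and measure again.

>>> arm_command(plan=[[1,0.3,0.6,-0.008,-0.017,0.003,1],[1,0,0,0,0,0,1],[0,0,0,0,0,0,1],[0,0,0,0,0,0,1]])

```text
time: 6.08
position: [0.6337, 0.1431, 0.1352]
tool_rot: [0.041, 0.707, -0.041, 0.705]
ft_force: [-0.5, 0.4, -0.7]
grip_width: 0.0156
```

```bash
cat > sock.py <<'E'
from h import *
import sys
go([.636,.1765,.13],[.993,-.115])
im,d,K,C=look('wrist',sys.argv[1]+'.png'); T=pose(); Ti=np.linalg.inv(T)
hsv=cv2.cvtColor(im,cv2.COLOR_BGR2HSV)
m=cv2.inRange(hsv,(20,130,90),(33,255,255)); m[225:]=0; n,l,s,c=cv2.connectedComponentsWithStats(m)
for i in range(1,n):
  if s[i,4]>100 and abs(s[i,2]-s[i,3])<12:
    e=cv2.fitEllipse(cv2.findContours((l==i).astype(np.uint8),0,1)[0][0]); p=ray_plane(e[0],K,C,.072)[0]
    print("ring",np.round(e[0],1),np.round(e[1],1),p.round(4),"in tool cm",((Ti@np.r_[p,1])[:3]*100).round(2))
cv2.imwrite('pics/'+sys.argv[1]+'c.png',cv2.resize(im[100:290,160:350],None,fx=3,fy=3))
np.savez(sys.argv[1],im=im,d=d,K=K,C=C,T=T)
E
python3 sock.py w3
```

```text
t 6.08 pos [0.6337 0.1431 0.1352] F [-0.5  0.4 -0.7] w 0.0156 q6 0.17
shift cm [ 0.52  3.35 -0.15] turn [-0.    -0.002  0.001] | shift after turn [ 0.52  3.35 -0.15]
ring [253.9 158.2] [34.2 35. ] [0.6381 0.1768 0.072 ] in tool cm [6.31 3.41 0.08]
```

View pics/w3c.png

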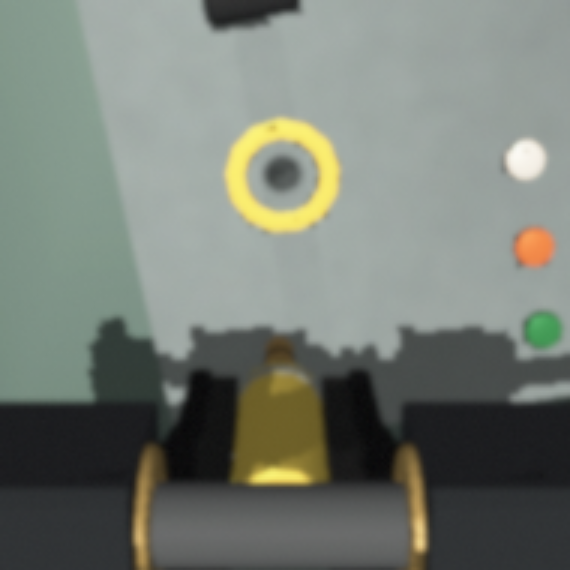

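Tip at about (253,214) and ring at (253.9,158.2). Going straight from camera to tool coordinates, the ring lies 3.43 cm in tool y and 0.05 cm in z from the tip, which puts the TCP target near (0.6381, 0.1772).

>>> arm_command(plan=[[0,1.7,0,0,0,0,1],[0,1.7,0,0,0,0,1],[0,0,0,0,0,0,1],[0,0,0,0,0,0,1]])

```text
time: 6.62
position: [0.6384, 0.1805, 0.1361]
tool_rot: [0.04, 0.706, -0.04, 0.706]
ft_force: [-1.1, -0.7, -0.2]
grip_width: 0.0154
```

```bash
python3 -c "
from h import *
go([.6381,.1772,.115],[.993,-.115])"
```

```text
t 6.62 pos [0.6384 0.1805 0.1361] F [-1.1 -0.7 -0.2] w 0.0154 q6 0.22
shift cm [ 2.11 -0.33  0.01] turn [ 0.001 -0.     0.   ] | shift after turn [ 2.11 -0.33  0.01]
```

>>> arm_command(plan=[[0.6,-0.3,0,0,0,0,1],[0.6,0,0,0,0,0,1],[0.4,0,0,0,0,0,1],[0,0,0,0,0,0,1],[0,0,0,0,0,0,1]])

```text
time: 7.25
position: [0.6376, 0.176, 0.1183]
tool_rot: [0.041, 0.707, -0.041, 0.705]
ft_force: [-0.1, -0.8, -0.3]
grip_width: 0.0151
```

```bash
python3 -c "
from h import *
go([.6381,.1772,.115],[.993,-.115])"
```

```text
t 7.25 pos [0.6376 0.176  0.1183] F [-0.1 -0.8 -0.3] w 0.0151 q6 0.22
shift cm [0.33 0.12 0.03] turn [-0.    -0.002  0.001] | shift after turn [0.33 0.12 0.03]
```

>>> arm_command(plan=[[0.1,0.12,0.04,0,0,0,1],[0,0,0,0,0,0,1],[0.5,0,0,0,0,0,1],[0,0,0,0,0,0,1]])

```text
time: 7.75
position: [0.6384, 0.1773, 0.1123]
tool_rot: [0.041, 0.706, -0.041, 0.706]
ft_force: [0.5, -0.3, -0.4]
grip_width: 0.0152
```

```bash
python3 -c "
from h import *
go([.6381,.1772,.105],[.993,-.115])"
```

```text
t 7.75 pos [0.6384 0.1773 0.1123] F [ 0.5 -0.3 -0.4] w 0.0152 q6 0.22
shift cm [ 0.73 -0.02 -0.03] turn [-0.    -0.001  0.001] | shift after turn [ 0.73 -0.02 -0.03]
```

>>> arm_command(plan=[[0.5,0,-0.03,0,0,0,1],[0.4,0,0,0,0,0,1],[0,0,0,0,0,0,1]])

```text
time: 8.12
position: [0.6379, 0.1774, 0.1025]
tool_rot: [0.041, 0.706, -0.041, 0.705]
ft_force: [0.1, 0.2, 0.4]
grip_width: 0.0154
```

```bash
python3 -c "
from h import *
go([.6381,.1772,.0794],[.993,-.115])"
```

```text
t 8.12 pos [0.6379 0.1774 0.1025] F [0.1 0.2 0.4] w 0.0154 q6 0.22
shift cm [ 2.31 -0.01  0.02] turn [-0.    -0.002  0.001] | shift after turn [ 2.31 -0.02  0.02]
```

No contact force with the tip 7 mm below panel level, so it is in the hole. Continuing home.

>>> arm_command(plan=[[0.7,0,0,0,0,0,1],[0.7,0,0,0,0,0,1],[0.4,0,0,0,0,0,1],[0,0,0,0,0,0,1]])

```text
time: 8.62
position: [0.6378, 0.1773, 0.0828]
tool_rot: [0.041, 0.707, -0.041, 0.705]
ft_force: [0.7, 0.7, 0.0]
grip_width: 0.0157
```

```bash
python3 -c "
from h import *
go([.6381,.1772,.0794],[.993,-.115])"
```

```text
t 8.62 pos [0.6378 0.1773 0.0828] F [0.7 0.7 0. ] w 0.0157 q6 0.22
shift cm [ 0.34 -0.01  0.03] turn [-0.    -0.002  0.001] | shift after turn [ 0.34 -0.01  0.03]
```

>>> arm_command(plan=[[0.25,0,0,0,0,0,1],[0.2,0,0,0,0,0,1],[0.15,0,0,0,0,0,1]])

```text
time: 9.0
position: [0.638, 0.1774, 0.0793]
tool_rot: [0.04, 0.706, -0.041, 0.705]
ft_force: [-3.6, -0.6, 10.5]
grip_width: 0.0149
```

```bash
python3 -c "
from h import *
go([.6381,.1772,.0794],[.993,-.115])"
```

```text
t 9.0 pos [0.638  0.1774 0.0793] F [-3.6 -0.6 10.5] w 0.0149 q6 0.22
shift cm [-0.01 -0.01  0.01] turn [-0.    -0.002  0.001] | shift after turn [-0.01 -0.01  0.01]
```

10.5 N upward at exactly the expected home height, so the shoulder is seated. Release and back off.

>>> arm_command(plan=[[0,0,0,0,0,0,4.5],[0,0,0,0,0,0,4.5],[0,0,0,0,0,0,4.5],[0,0,0,0,0,0,4.5],[-3,0,0,0,0,0,4.5],[-5,0,0,0,0,0,4.5],[-5,0,0,0,0,0,4.5],[-2,-3,0,0,0,0,4.5],[0,-3,0,0,0,0,4.5],[0,0,0,0,0,0,4.5],[0,0,0,0,0,0,4.5]])

```text
time: 10.38
position: [0.6314, 0.1174, 0.2329]
tool_rot: [0.04, 0.707, -0.041, 0.705]
ft_force: [-0.3, 0.2, 0.2]
grip_width: 0.0451
```

```bash
cat > chk.py <<'E'
from h import *
im,d,K,C=look('wrist','w4.png'); P=cloud(d,K,C); hsv=cv2.cvtColor(im,cv2.COLOR_BGR2HSV)
m=cv2.inRange(hsv,(18,110,70),(35,255,255)); n,l,s,c=cv2.connectedComponentsWithStats(m)
for i in range(1,n):
  if s[i,4]>80 and c[i][1]<225: print(s[i].tolist(),c[i].round(1),np.percentile(P[l==i],[5,50,97],axis=0).round(4).tolist())
go([.5,-.3,.25],[.993,-.115])
E
python3 chk.py
```

```text
[222, 0, 60, 38, 1206] [251.3  20.5] [[0.6234, 0.252, 0.0725], [0.6447, 0.26, 0.0739], [0.6718, 0.276, 0.0956]]
[240, 102, 27, 28, 512] [253.1 115.3] [[0.6271, 0.1656, 0.0707], [0.6385, 0.1785, 0.0726], [0.6497, 0.1881, 0.1164]]
t 10.43 pos [0.6314 0.1174 0.2327] F [-0.3 -0.  -0.1] w 0.045 q6 0.12
shift cm [ -1.66 -42.97  -8.31] turn [ 0.001 -0.002  0.001] | shift after turn [ -1.73 -42.97  -8.25]
```

View pics/w4.png

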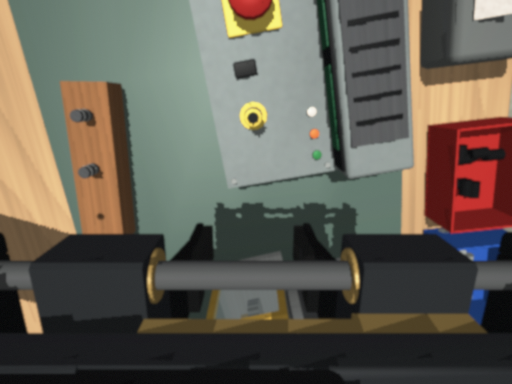

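The jack stands in the ringed socket (ring and handle at (253,116)), with its top measured at z≈0.116 against 0.115 expected, so it is home. The gauge pins and button are untouched. Next, a look at the window on the way.

>>> arm_command(plan=[[-0.7,-4,0,0,0,0,6],[-0.5,-6,0,0,0,0,6],[-0.5,-6,0,0,0,0,6],[0,-6,0,0,0,0,6],[0,-3,0.8,0,0,0,6],[0,0,0,0,0,0,6],[0,0,0,0,0,0,6],[0,0,0,0,0,0,6]])

```text
time: 11.42
position: [0.6125, -0.1287, 0.2454]
tool_rot: [0.037, 0.709, -0.034, 0.703]
ft_force: [-0.6, 0.4, -0.0]
grip_width: 0.06
```

```bash
cat > win.py <<'E'
from h import *
import sys
go([.49,-.37,.25],[.993,-.115])
im,d,K,C=look('wrist',sys.argv[1]+'.png'); np.savez(sys.argv[1],im=im,d=d,K=K,C=C); hsv=cv2.cvtColor(im,cv2.COLOR_BGR2HSV)
m=cv2.inRange(hsv,(18,110,110),(35,255,255)); m[225:]=0; cs,h=cv2.findContours(m,cv2.RETR_CCOMP,1)
for c,k in zip(cs,h[0]):
  a=cv2.contourArea(c)
  if a>150:
    q=ray_plane(c[:,0],K,C,.12)[:,:2]; r=cv2.minAreaRect((q*1000).astype(np.float32)); print("hole" if k[3]>=0 else "outer",a,c[:,0].mean(0).round(),[np.round(x,1) for x in r])
E
python3 win.py w5
```

```text
t 11.43 pos [ 0.6125 -0.1287  0.2454] F [-0.6  0.4 -0. ] w 0.06 q6 -0.28
shift cm [ -0.47 -25.25  -9.75] turn [ 0.014 -0.008 -0.003] | shift after turn [ -0.46 -25.38  -9.4 ]
outer 319.0 [482. 214.] [array([ 829.1, -181.9]), array([16. , 32.4]), np.float64(27.1)]
outer 277.0 [485. 168.] [array([ 830.3, -137. ]), array([32.6, 14.4]), np.float64(5.0)]
outer 13004.5 [250. 133.] [array([613.6, -87.8]), array([ 91. , 121.1]), np.float64(7.3)]
hole 655.5 [250. 138.] [array([613.5, -86.8]), array([17. , 35.7]), np.float64(5.8)]
```

View pics/w5.png

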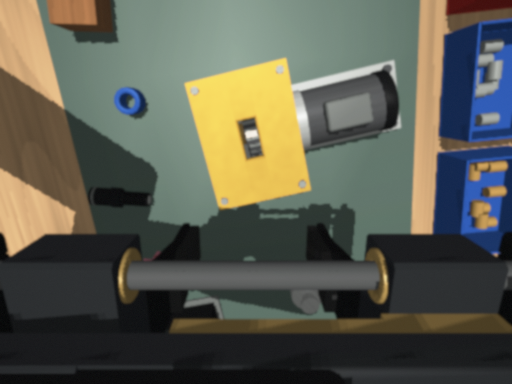

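Yellow roof: slot centred at (250,138), which is (0.6136, -0.087) in the world, yaw about +7.3° from the roof's outline. On to the tachometer.

>>> arm_command(plan=[[0,-4,-1.5,0,0,0,7],[0,-5.5,-2,0,0,0,7],[0,-5.5,-2,0,0,0,7],[0,-5.5,-2,0,0,0,7],[0,-5.5,-2,0,0,0,7],[0,-3,0,0,0,0,7],[0,0,0,0,0,0,7],[0,0,0,0,0,0,7],[0,0,0,0,0,0,7]])

```text
time: 12.6
position: [0.4923, -0.4032, 0.2454]
tool_rot: [0.031, 0.709, -0.027, 0.704]
ft_force: [-0.5, 0.1, -0.2]
grip_width: 0.0701
```

```bash
python3 - <<'E'
from h import *
go([.49,-.37,.25],[.993,-.115])
im,d,K,C=look('wrist','w6.png'); np.savez('w6',im=im,d=d,K=K,C=C); hsv=cv2.cvtColor(im,cv2.COLOR_BGR2HSV); P=cloud(d,K,C)
m=cv2.inRange(hsv,(3,150,90),(17,255,255)); m[230:]=0; n,l,s,c=cv2.connectedComponentsWithStats(m)
for i in range(1,n):
  if s[i,4]>150:
    print(s[i].tolist(),c[i].round(1),np.percentile(P[l==i],[3,50,97],axis=0).round(4).tolist())
    t=(l==i)&(P[...,2]>.138); q=P[t][:,:2]; r=cv2.minAreaRect((q*1000).astype(np.float32)); print("top by depth",[np.round(x,1) for x in r],t.sum())
E
```

```text
t 12.6 pos [ 0.4923 -0.4032  0.2454] F [-0.5  0.1 -0.2] w 0.0701 q6 -0.78
shift cm [-0.44  3.3  -0.51] turn [ 0.033 -0.006 -0.006] | shift after turn [-0.46  3.28 -0.61]
[234, 129, 43, 63, 1261] [255.  157.9] [[0.4805, -0.4037, 0.0505], [0.496, -0.3726, 0.1442], [0.5129, -0.3591, 0.1462]]
top by depth [array([ 493.6, -367.7]), array([29.7, 74.3]), np.float64(6.0)] 965
```

View pics/w6.png

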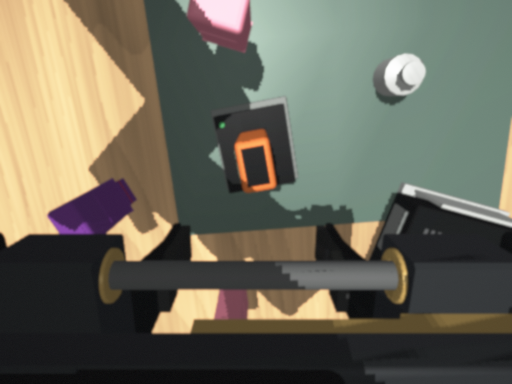

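The tach's top face (orange frame) spans roughly (236–277, 140–192), with its near side wall darker above it. The cradle's corners are near (214,113), (287,97) and (296,182). The purple look-alike is on the left and a pink one at the top.

```bash
python3 - <<'E'
from h import *
f=np.load('w6.npz'); im,d,K,C=[f[k] for k in('im','d','K','C')]; hsv=cv2.cvtColor(im,cv2.COLOR_BGR2HSV)
for lo in(200,215,230):
    m=cv2.inRange(hsv,(3,150,lo),(17,255,255)); m[200:]=0; m[:,:225]=0; m[:,290:]=0
    n,l,s,c=cv2.connectedComponentsWithStats(m); i=1+s[1:,4].argmax(); px=np.argwhere(l==i)[:,::-1]
    q=ray_plane(px,K,C,.145)[:,:2]*1000; r=cv2.minAreaRect(q.astype(np.float32)); print(lo,s[i].tolist(),[np.round(x,1) for x in r],cv2.boxPoints(cv2.minAreaRect(px.astype(np.float32))).round().tolist())
q=ray_plane([(214,113),(287,97),(296,182),(229,193)],K,C,.05); print(q.round(4),q.mean(0), np.degrees(np.arctan2(*(q[1]-q[0])[1::-1])))
E
```

```text
200 [235, 137, 40, 54, 708] [array([ 495.2, -381.1]), array([28.2, 44.5]), np.float64(5.6)] [[234.0, 142.0], [267.0, 136.0], [276.0, 187.0], [243.0, 193.0]]
215 [235, 138, 40, 52, 640] [array([ 495.3, -381.3]), array([27.6, 43.9]), np.float64(5.8)] [[234.0, 143.0], [266.0, 136.0], [276.0, 186.0], [244.0, 193.0]]
230 [236, 138, 38, 52, 541] [array([ 495.2, -381.2]), array([26.9, 43.1]), np.float64(5.6)] [[235.0, 143.0], [266.0, 137.0], [275.0, 186.0], [244.0, 192.0]]
[[ 0.4531 -0.3378  0.05  ]
 [ 0.5346 -0.3275  0.05  ]
 [ 0.5402 -0.424   0.05  ]
 [ 0.4602 -0.4311  0.05  ]] [ 0.49703441 -0.38010226  0.05      ] 7.240287135610094
```

```bash
python3 -c "
from h import *
go([.4952,-.3812,.18],[.994,.108])"
```

```text
t 12.65 pos [ 0.4924 -0.403   0.2454] F [-0.5 -0.   0.1] w 0.0703 q6 -0.78
shift cm [6.55 2.16 0.15] turn [-0.19  -0.006 -0.007] | shift after turn [6.54 2.14 0.52]
```

>>> arm_command(plan=[[0,1,0.2,-0.095,-0.006,-0.007,7],[2,1,0.2,-0.095,0,0,7],[4,0,0,0,0,0,7],[0,0,0,0,0,0,7],[0,0,0,0,0,0,7]])

```text
time: 13.28
position: [0.5006, -0.3782, 0.1874]
tool_rot: [-0.044, 0.705, 0.042, 0.707]
ft_force: [0.7, -0.0, 0.1]
grip_width: 0.07
```

```bash
python3 -c "
from h import *
go([.4952,-.3812,.084],[.994,.108])"
```

```text
t 13.28 pos [ 0.5006 -0.3782  0.1874] F [ 0.7 -0.   0.1] w 0.07 q6 -0.95
shift cm [10.33 -0.2  -0.6 ] turn [0.014 0.003 0.003] | shift after turn [10.34 -0.24 -0.57]
```

>>> arm_command(plan=[[1,-0.2,-0.6,0.014,0,0,7],[2,0,0,0,0,0,7],[2,0,0,0,0,0,7],[0,0,0,0,0,0,7],[0,0,0,0,0,0,7]])

```text
time: 13.9
position: [0.4964, -0.3849, 0.1413]
tool_rot: [-0.041, 0.703, 0.033, 0.71]
ft_force: [0.2, 0.2, 0.7]
grip_width: 0.0695
```

```bash
python3 -c "
from h import *
go([.4952,-.3812,.084],[.994,.108])"
```

```text
t 13.9 pos [ 0.4964 -0.3849  0.1413] F [0.2 0.2 0.7] w 0.0695 q6 -0.94
shift cm [ 5.73  0.45 -0.13] turn [-0.003  0.009  0.012] | shift after turn [ 5.73  0.38 -0.08]
```

>>> arm_command(plan=[[1,0.4,-0.1,0,0.009,0.012,7],[2,0,0,0,0,0,7],[2,0,0,0,0,0,7],[0,0,0,0,0,0,7],[0,0,0,0,0,0,7]])

```text
time: 14.52
position: [0.4966, -0.3825, 0.0928]
tool_rot: [-0.038, 0.705, 0.036, 0.707]
ft_force: [0.1, 0.5, 0.6]
grip_width: 0.0702
```

```bash
python3 -c "
from h import *
go([.4952,-.3812,.084],[.994,.108])"
```

```text
t 14.53 pos [ 0.4966 -0.3825  0.0928] F [0.1 0.5 0.6] w 0.0702 q6 -0.94
shift cm [ 0.88  0.15 -0.13] turn [-0.003  0.003  0.004] | shift after turn [ 0.88  0.14 -0.13]
```

>>> arm_command(plan=[[0.8,0.15,-0.13,0,0.003,0.004,7],[0,0,0,0,0,0,7],[0,0,0,0,0,0,2],[0,0,0,0,0,0,2],[0,0,0,0,0,0,2],[0,0,0,0,0,0,2],[0,0,0,0,0,0,2],[0,0,0,0,0,0,2],[0,0,0,0,0,0,2]], grip_force=35)

```text
time: 15.65
position: [0.4961, -0.382, 0.0866]
tool_rot: [-0.038, 0.705, 0.036, 0.707]
ft_force: [-0.3, 0.6, 0.8]
grip_width: 0.0299
```

```bash
python3 -c "
from h import *
go([.4952,-.3812,.084],[.994,.108]); print(robot.get_obs()['moment'])"
```

```text
t 15.65 pos [ 0.4961 -0.382   0.0866] F [-0.3  0.6  0.8] w 0.0299 q6 -0.94
shift cm [ 0.25  0.09 -0.08] turn [-0.003  0.002  0.003] | shift after turn [ 0.26  0.09 -0.08]
[-0.04998651 -0.08711958 -0.01099595]
```

>>> arm_command(plan=[[-1,0,0,0,0,0,2],[-2,0,0,0,0,0,2],[-2,0,0,0,0,0,2],[-3,0,0,0,0,0,2],[-4,0,0,0,0,0,2],[-3,0,0,0,0,0,2],[0,0,0,0,0,0,2],[0,0,0,0,0,0,2]])

```text
time: 16.65
position: [0.4939, -0.3798, 0.2403]
tool_rot: [-0.037, 0.707, 0.038, 0.705]
ft_force: [-0.5, -0.0, -2.6]
grip_width: 0.0301
```

```bash
python3 -c "
from h import *
go([.607,-.137,.24],[.992,.127])"
```

```text
t 16.65 pos [ 0.4939 -0.3798  0.2403] F [-0.5 -0.  -2.6] w 0.0301 q6 -0.94
shift cm [ 0.05 22.96 13.79] turn [-0.022 -0.002 -0.002] | shift after turn [ 0.03 22.65 14.3 ]
```

>>> arm_command(plan=[[0,3,1.8,-0.022,0,0,2],[0,4.5,2.8,0,0,0,2],[0,4.5,2.8,0,0,0,2],[0,4.5,2.8,0,0,0,2],[0,3,2,0,0,0,2],[0,1.5,1,0,0,0,2],[0,0,0,0,0,0,2],[0,0,0,0,0,0,2],[0,0,0,0,0,0,2]])

```text
time: 17.77
position: [0.5947, -0.15, 0.2261]
tool_rot: [-0.038, 0.714, 0.048, 0.698]
ft_force: [0.6, -0.4, -1.9]
grip_width: 0.03
```

```bash
python3 -c "
from h import *
go([.607,-.137,.23],[.992,.127])"
```

```text
t 17.77 pos [ 0.5947 -0.15    0.2261] F [ 0.6 -0.4 -1.9] w 0.03 q6 -0.55
shift cm [-0.41  1.14  1.37] turn [-0.006 -0.022 -0.015] | shift after turn [-0.39  1.13  1.38]
```

>>> arm_command(plan=[[0,0.9,1.2,-0.006,-0.022,-0.015,2],[0,0,0,0,0,0,2],[0,0,0,0,0,0,2],[0,0,0,0,0,0,2]])

```text
time: 18.27
position: [0.6059, -0.141, 0.2264]
tool_rot: [-0.045, 0.705, 0.044, 0.706]
ft_force: [-0.2, 0.1, -1.2]
grip_width: 0.0297
```

```bash
sed -i 's/^go.*/go([.6136,-.087,.23],[.992,.127])/' win.py; python3 win.py w7; python3 -c "
import cv2
im=cv2.imread('pics/w7.png'); cv2.imwrite('pics/w7c.png',cv2.resize(im[60:260,150:350],None,fx=3,fy=3,interpolation=cv2.INTER_CUBIC))"
```

```text
t 18.27 pos [ 0.6059 -0.141   0.2264] F [-0.2  0.1 -1.2] w 0.0297 q6 -0.53
shift cm [-0.37  5.26  1.44] turn [-0.002  0.002  0.002] | shift after turn [-0.36  5.26  1.45]
outer 227.0 [486. 212.] [array([ 821.3, -139.8]), array([15. , 28.7]), np.float64(88.8)]
outer 14681.0 [268. 124.] [array([613.4, -87.6]), array([ 90.6, 120.4]), np.float64(7.2)]
hole 796.0 [270. 127.] [array([612.5, -87.5]), array([16.8, 36.6]), np.float64(8.5)]
```

View pics/w7c.png

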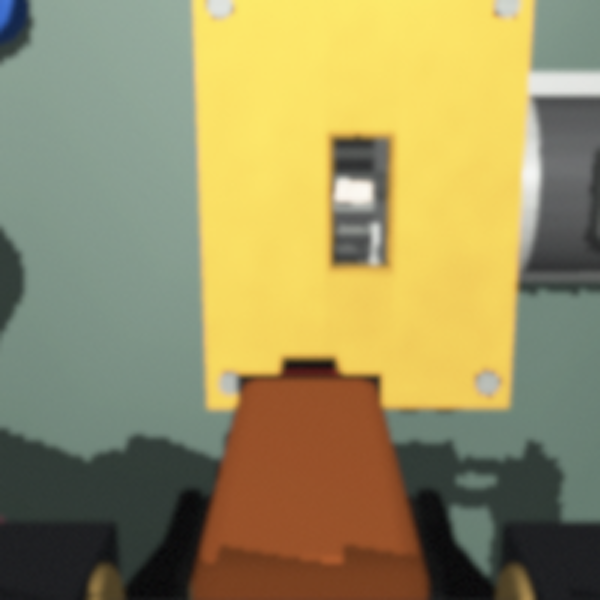

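The crop shows the slot at full-image u 261–281, v 105–149, and the nose end at u 244–263, v≈180, upright under the body. In tool axes the slot is about 5.35 cm in y and 1.45 cm in z from the nose, so the TCP target is about (0.6135, -0.0865).

>>> arm_command(plan=[[0,2,0.6,0,0,0,2],[0,2,0.6,0,0,0,2],[0,1,0.2,0,0,0,2],[0,0,0,0,0,0,2],[0,0,0,0,0,0,2],[0,0,0,0,0,0,2]])

```text
time: 19.08
position: [0.614, -0.0847, 0.2263]
tool_rot: [-0.045, 0.705, 0.044, 0.706]
ft_force: [-0.8, 0.4, -2.6]
grip_width: 0.0299
```

```bash
python3 -c "
from h import *
go([.6135,-.0865,.206],[.992,.127])"
```

```text
t 19.07 pos [ 0.614  -0.0847  0.2263] F [-0.8  0.4 -2.6] w 0.0299 q6 -0.44
shift cm [ 2.03 -0.17 -0.08] turn [-0.     0.002  0.002] | shift after turn [ 2.03 -0.17 -0.07]
```

>>> arm_command(plan=[[0.6,-0.17,-0.08,0,0.002,0.002,2],[0.6,0,0,0,0,0,2],[0.6,0,0,0,0,0,2],[0,0,0,0,0,0,2],[0,0,0,0,0,0,2]])

```text
time: 19.7
position: [0.613, -0.0881, 0.2064]
tool_rot: [-0.044, 0.706, 0.044, 0.705]
ft_force: [-0.1, 0.5, -2.9]
grip_width: 0.0299
```

```bash
python3 -c "
from h import *
go([.6135,-.0865,.206],[.992,.127]);look('wrist','w8.png')
im=cv2.imread('pics/w8.png'); cv2.imwrite('pics/w8c.png',cv2.resize(im[100:250,175:325],None,fx=4,fy=4,interpolation=cv2.INTER_CUBIC))"
```

```text
t 19.7 pos [ 0.613  -0.0881  0.2064] F [-0.1  0.5 -2.9] w 0.0299 q6 -0.45
shift cm [0.04 0.16 0.07] turn [-0.003 -0.002 -0.   ] | shift after turn [0.04 0.16 0.07]
```

View pics/w8c.png

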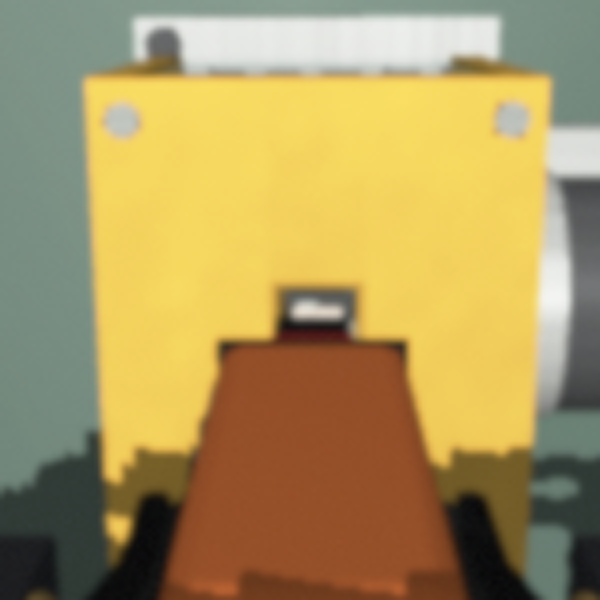

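The slot's far edge is at crop y≈288 (u centre 254.5) and the nose's end edge at y≈318 (u centre 253.8). So it needs about +0.14 cm in y and +0.07 cm in z, which agrees with the pose sum.

>>> arm_command(plan=[[0,0.14,0.07,-0.003,-0.002,0,2],[0,0,0,0,0,0,2],[0.4,0,0,0,0,0,2],[0,0,0,0,0,0,2]])

```text
time: 20.25
position: [0.6138, -0.0864, 0.2027]
tool_rot: [-0.045, 0.705, 0.045, 0.706]
ft_force: [-0.9, 0.2, -1.6]
grip_width: 0.0298
```

```bash
python3 -c "
from h import *
go([.6136,-.0866,.1766],[.992,.127])"
```

```text
t 20.25 pos [ 0.6138 -0.0864  0.2027] F [-0.9  0.2 -1.6] w 0.0298 q6 -0.45
shift cm [ 2.61 -0.02 -0.02] turn [ 0.001  0.002 -0.   ] | shift after turn [ 2.61 -0.02 -0.02]
```

>>> arm_command(plan=[[0.3,-0.02,-0.02,0,0.002,0,2],[0.3,0,0,0,0,0,2],[0.2,0,0,0,0,0,2],[0,0,0,0,0,0,2]])

```text
time: 20.75
position: [0.6135, -0.0866, 0.1939]
tool_rot: [-0.045, 0.706, 0.045, 0.705]
ft_force: [0.6, 1.0, -0.9]
grip_width: 0.03
```

```bash
python3 -c "
from h import *
go([.6136,-.0866,.1766],[.992,.127]); print(robot.get_obs()['moment'])"
```

```text
t 20.75 pos [ 0.6135 -0.0866  0.1939] F [ 0.6  1.  -0.9] w 0.03 q6 -0.45
shift cm [1.73 0.   0.01] turn [ 0.001 -0.001 -0.   ] | shift after turn [1.73 0.   0.01]
[ 0.00841736 -0.07859191  0.00291145]
```

Tip is about 3 mm below the roof's top with no clear contact. I'll step further.

>>> arm_command(plan=[[0.3,0,0,0,0,0,2],[0.3,0,0,0,0,0,2],[0,0,0,0,0,0,2]])

```text
time: 21.12
position: [0.6136, -0.0867, 0.1875]
tool_rot: [-0.045, 0.706, 0.045, 0.705]
ft_force: [-0.0, -0.1, -2.3]
grip_width: 0.0298
```

```bash
python3 -c "
from h import *
go([.6136,-.0866,.1766],[.992,.127]); print(robot.get_obs()['moment'])"
```

```text
t 21.12 pos [ 0.6136 -0.0867  0.1875] F [-0.  -0.1 -2.3] w 0.0298 q6 -0.45
shift cm [1.09 0.01 0.01] turn [ 0.001 -0.001 -0.   ] | shift after turn [1.09 0.01 0.01]
[-0.02064236 -0.08525748  0.0464965 ]
```

>>> arm_command(plan=[[0.4,0,0,0,0,0,2],[0.4,0,0,0,0,0,2],[0.2,0,0,0,0,0,2],[0,0,0,0,0,0,2],[0,0,0,0,0,0,2],[0,0,0,0,0,0,2]])

```text
time: 21.88
position: [0.6137, -0.0867, 0.1768]
tool_rot: [-0.045, 0.706, 0.045, 0.705]
ft_force: [0.3, 0.6, -1.1]
grip_width: 0.0302
```

```bash
python3 - <<'E'
from h import *
go([.6136,-.0866,.1766],[.992,.127]); F=[];M=[]
for k in range(8):
    im,d,K,C=look('wrist'); o=robot.get_obs(); F.append(o['ft_force']); M.append(o['moment'])
print("F mean",np.mean(F,0).round(2),"M",np.mean(M,0).round(3))
cv2.imwrite('pics/w9.png',im)
a=cv2.resize(im[100:230,185:335],None,fx=4,fy=4,interpolation=cv2.INTER_CUBIC)
s,_,_,_=look('scene','s9.png')
b=cv2.resize(s[175:305,195:315],(480,520),interpolation=cv2.INTER_CUBIC)[:, :190]
cv2.imwrite('pics/fin.png',np.hstack([a,cv2.resize(b,(190,520))]))
go([.6136,-.0866,.1766],[.992,.127])
E
```

```text
t 21.88 pos [ 0.6137 -0.0867  0.1768] F [ 0.3  0.6 -1.1] w 0.0302 q6 -0.45
shift cm [ 0.02  0.01 -0.01] turn [ 0.001 -0.001 -0.   ] | shift after turn [ 0.02  0.01 -0.01]
F mean [-0.27  0.33 -1.73] M [-0.019 -0.13  -0.001]
t 22.32 pos [ 0.6136 -0.0867  0.1767] F [ 0.4  0.1 -1.8] w 0.03 q6 -0.45
shift cm [ 0.01  0.01 -0.  ] turn [ 0.001 -0.001 -0.   ] | shift after turn [ 0.01  0.01 -0.  ]
```

View pics/fin.png

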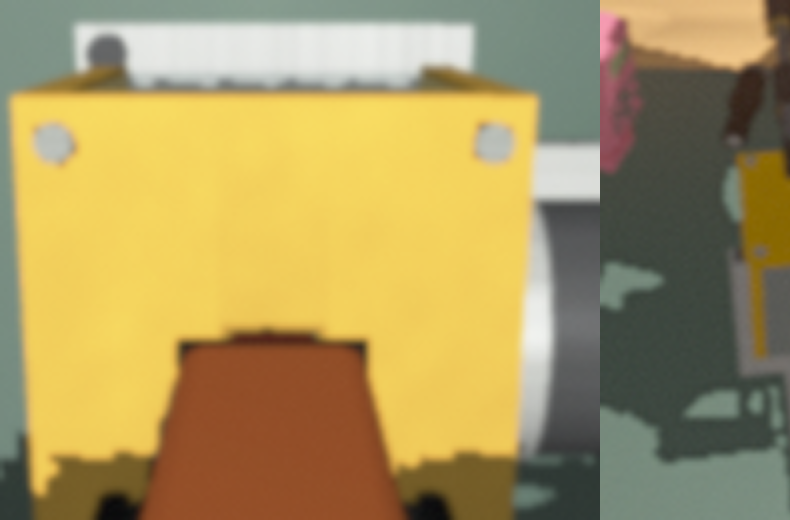

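The nose is in the slot, with the red line showing just at roof level (crop (275,337)). The mean vertical force of -1.73 N equals the tach's own weight, so it is carried free of the guard. Handing in.

```bash
python3 -c "
from h import *
print(workorder.hand_in())"
```

```text
the job is handed in; nothing more can be done
None
```

The job is done and handed in at about 22 s on the robot's clock, in the order asked. The hand-in gives no verdict.

- **Jack:** I pushed it into the yellow-ringed socket until the shoulder took 10.5 N at the expected home height, then let go. A look from above afterwards showed it standing in the ring, top at about 116 mm (115 expected). The stop button and gauge pins looked untouched in that view.
- **Tachometer:** I am holding it upright in the window with the nose about 20 mm in and the red line just at roof level. The average vertical force was -1.73 N, about its own weight. Side forces were about 0.3 N, so it hangs free of the guard. The pose stayed within 0.1 mm between the last two readings, and the tool's remaining tilt was about 0.001 rad.

No check failed. Two things limit the checks: the force readings are noisy by about 1 N from one to the next, so the free-hanging check rests on an average of eight. Also, my final scene-camera crop missed the nose, so the depth rests on the wrist view and the tool's height. I did not look at the other loose parts again at the end.

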